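# Draw three sinkers from the chute into the pan

## Task

Pick up the little pan by its handle and, holding it under the lip of the sinker chute, gently press the paddle in with the pan's rim (never with the hand) until the gate drops, holding it there till all three sinkers have slid into the pan. Then set the pan down upright in the middle of the round cork mat with all three still in it and let go, without dropping the pan, letting a sinker fall outside it, or disturbing the jar, the spool and the can.

Things in the scene. Friction and masses are not known exactly. Their poses are not given: they have to be found in the camera images.
- dispenser: Sinker dispenser, a fixed bench stand with a narrow open steel chute. Origin on the bench straight below the chute's lip (its low open end). Own -x: out of the chute, the way the sinkers slide, roughly towards the robot; +x: into the machine. Turned up to 17 degrees either way. Posts and guide block stand 100 mm and more behind the lip, on a 12 mm high base that begins 75 mm behind it.
- lip (a point): Middle of the chute's lip, 158 mm above the bench. The chute, 32 mm wide, rises 32 degrees towards +x. A gate plate 46 mm wide across the lip, 14 mm above the chute floor, holds three sinkers in single file. Fully open, its lowest part is 115 mm above the bench. Sinkers leave at up to 0.65 m/s; 55 mm below the lip they have flown up to 45 mm out. Hold the gate open a second or two.
- guide (a point): Middle of the front of the guide block, 100 mm behind (+x of) the lip, 90 mm above the bench, on the push plunger's axis. At the plunger's front end is the paddle, an upright aluminium plate 50 mm wide, from 68 to 108 mm above the bench, facing -x. Its face is 15 to 45 mm behind the lip: how far it is screwed out differs each time and is not reported; feel for it.
- gate_shut (a point): Middle of the gate's top edge when shut: 172 mm above the bench, 5 mm in front of the lip (does not move with the gate). The paddle, pushed in along +x, yields from 2.5 N and stiffens by 250 N/m. The gate sinks 1.5 times the push: it is below the chute floor after 10 mm (5 N); hard stop at 18 mm (7 N). It springs shut when let go. Over 20 N damages it.
- pan: Loose round steel pan, one straight wooden handle, about 0.16 kg. Origin: centre of the underside, z up. Bowl 50 mm high, outside diameter 110 mm at the foot, 124 mm at the rim, wall 3 mm, floor 4 mm. Handle along the pan's own -x, to 174 mm from the centre, 16 mm wide (y), 20 mm tall (28 to 48 mm above the underside).
- pan_grip (a point): A good gripping point in the pan's handle: 110 mm from the bowl's centre along the pan's -x, 38 mm above the pan's underside, in the middle of the handle's section. Grip firmly (about 50 N): the laden bowl is front-heavy and turns in a weak grip.
- mat: A thin round cork mat fixed on the bench, diameter 160 mm, 3 mm thick; origin at the centre of its underside.
- weight0: A chunky cast sinker, 18 x 16 x 12 mm, about 30 g, dark metal with a small wire eye; number 1 of three from the gate at the start. Origin at the centre of its 18 x 16 face.
- weight1: A chunky cast sinker, 18 x 16 x 12 mm, about 30 g, dark metal with a small wire eye; number 2 of three from the gate at the start. Origin at the centre of its 18 x 16 face.
- weight2: A chunky cast sinker, 18 x 16 x 12 mm, about 30 g, dark metal with a small wire eye; number 3 of three from the gate at the start. Origin at the centre of its 18 x 16 face.
- jar: Bystander: small closed amber glass jar, diameter 48 mm, 60 mm high; origin at the centre of its underside.
- spool: Bystander: wooden thread spool standing upright, diameter 36 mm, 40 mm high; origin at the centre of its underside.
- can: Bystander: closed green can, diameter 60 mm, 80 mm high; origin at the centre of its underside.

How it is judged:
By the outcome, as a careful person would: the job done as asked, in the order asked, and still so for the second after the job is handed in, with the robot touching nothing.
It also fails if it takes over 50 s, if anything falls off the work surface, if the arm or the gripper's body presses on something with over 40 N, if the wrist force passes 120 N, or if a joint passes its speed limit or range.

## Robot

A 6-joint arm with a two-finger parallel gripper is mounted at the origin on the work surface. World frame = base frame: x ahead of the robot, y to its left, z up, the work surface at z = 0. Lengths are in m, angles in rad, forces in N, time in s.
With the tool pointing down it reaches from about 0.325 to 0.775 m from the base axis. Payload 5.5 kg.
Tool frame: the origin (TCP) lies at the very end of the fingers, on their centre line; the grasp point (between the pads) lies 19 mm behind it; z points along the fingers, x is the direction in which the jaws open and shut, and the axes are right-handed (so a half turn about z gives the same grasp; the last joint's range is limited). The gripper opens to 88 mm and grips with 3 to 60 N. Pads are 20 mm wide; open, the fingers measure 115 mm over their backs; the gripper's body (75 mm by 178 mm) begins 61 mm behind the grasp point.
Start: joints at [1.175, 0.091, 1.231, -0, 1.82, -0.057], TCP at [0.199, 0.566, 0.193] pointing down, gripper open.
Joint ranges: [-2.87, 2.87], [-0.86, 2.18], [0.17, 2.46], [-1.51, 4.65], [0.06, 2.69], [-2.65, 2.65]. Speed limits (rad/s): [2.57, 2.57, 3.01, 3.14, 3.14, 3.14].

## Interface

Orientations are given as a unit quaternion [x, y, z, w].
In Python, from rig import ctrl, fingers, solver, observe, imaging gives the robot as it stands. Calls block until the motion is done:
- ctrl.move_pose(position, orientation): joint-space move of the TCP to a pose.
- ctrl.move_l(position, rot=None, max_speed=0.15, f_stop=None): straight line of the TCP; rot=None keeps the orientation; max_speed is the mean speed in m/s. With f_stop (N) it stops when the force on the tool has changed by that much, and returns True; else False.
- ctrl.move_j(angles): joint-space move.
- fingers.grip(opening, strength=None): finger opening in m; strength is the grip in N (None keeps the last); returns when the fingers have stopped.
- ctrl.hold(seconds).
- solver.ik(position, orientation): joint angles nearest the present ones, or None.
- observe(): the state.
- imaging.read_camera(name): name is "side" or "top" or "wrist"; returns a dict with "frame" (400x640x3 uint8, blue, green, red), "mtx" (3x3 intrinsics, pixels), "distortion" ([k1, k2, p1, p2, k3] as OpenCV has them; the pictures are not rectified), "camera_from_world" (4x4, takes a point from world to camera coordinates); the wrist camera has in their place "mount" (4x4, takes a point from camera to tool coordinates, whose origin is the TCP and whose axes are the tool frame's). Camera axes: x right, y down, z forward; pixel columns grow to the right and rows downward; lengths in m; the calibration is good to about 2 mm. A picture is of the moment at which its call begins: read the wrist's pose just before it. There is no depth.
A pose or a line that the arm cannot do raises ctrl.PlanningError and nothing moves.
- ctrl.job_done(): hands the job in, once; it reports no verdict.
The state is a dict: "clock": time; "joint_positions": joint angles; "qd": joint speeds; "tau": joint torques, N m; "tcp_pos": TCP position; "tool_rot": TCP orientation; "wrist_force": force on the tool from outside, world axes, zero at the start; "moment": the same for the moment, N m; "grip_width": finger opening in m.
Only numpy, scipy, OpenCV 4.12 (cv2) and the standard library are available. Lean on these libraries where they do the work, as an engineer would, in place of code of your own. Each camera call takes 0.05 s, during which the arm holds its last target. There are 200 camera calls.

## Working session

There is one attempt and no reset: what is moved stays moved. The work goes in short steps, each a Python script; the robot and the scene stay as the last script left them, time stands still between calls to the robot, and variables do not carry over. Pictures are saved under pics/ and viewed, about 8 in all and at most 12, crops included, and the job is handed in when it is done.

```bash
ls; mkdir -p pics
python3 - <<'E'
from rig import observe, imaging
import cv2, pickle
s=observe(); print(s)
d={}
for n in("top","side"):
    r=imaging.read_camera(n); d[n]=r; cv2.imwrite(f"pics/{n}0.png",r["frame"]); print(n,r["mtx"],r["distortion"],r["camera_from_world"])
pickle.dump(d,open("cams.pkl","wb"))
E
```

```text
pics
{'clock': 0.0, 'joint_positions': array([ 1.17531545e+00,  9.18624049e-02,  1.23185469e+00,  5.68150741e-06,
        1.81979210e+00, -5.67362995e-02]), 'qd': array([-0.00097639, -0.00070878, -0.0006472 ,  0.00062088,  0.00262306,
       -0.00077096]), 'tau': array([-1.19877717e-03, -4.46449757e+01, -4.06443286e+01,  6.95306947e-02,
        2.92821456e-02, -1.39690815e-04]), 'tcp_pos': array([0.19926951, 0.56557857, 0.19182242]), 'tool_rot': array([ 8.16180351e-01,  5.77796432e-01, -8.13724117e-04,  5.06110168e-04]), 'wrist_force': array([0.05566804, 0.02058703, 0.24473519]), 'moment': array([-0.00828835,  0.0313461 ,  0.0044193 ]), 'grip_width': 0.0881488156636461}
top [[387.64346064   0.         316.66518241]
 [  0.         387.64346064 197.03606968]
 [  0.           0.           1.        ]] [-0.00563407  0.          0.          0.          0.        ] [[ 0.01014368 -0.99975815 -0.01951295  0.1003484 ]
 [-0.99487069 -0.00812616 -0.10082796  0.61836636]
 [ 0.10064501  0.02043563 -0.9947125   1.00892846]
 [ 0.          0.          0.          1.        ]]
side [[417.73849131   0.         313.94836259]
 [  0.         417.73849131 200.78592254]
 [  0.           0.           1.        ]] [-0.04589181  0.          0.          0.          0.        ] [[ 0.99317923 -0.11599935 -0.01179729 -0.58707146]
 [-0.08029021 -0.60703366 -0.79060965  0.20363236]
 [ 0.08454886  0.78616429 -0.61220683  1.1763206 ]
 [ 0.          0.          0.          1.        ]]
```

View pics/top0.png

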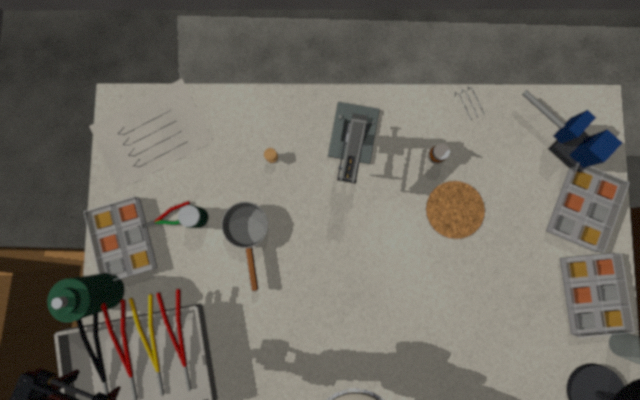

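View pics/side0.png

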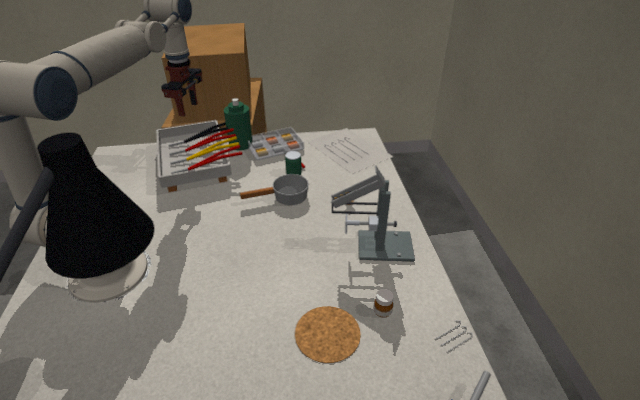

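Top: pan bowl at about (245,225) with its handle to (253,290), dispenser lip about (347,183), mat (455,209), jar (439,153), spool (271,155), can (192,215). Side: lip about (333,200), pan (290,190), mat (327,334).

```bash
cat > h.py <<'E'
import numpy as np, cv2, pickle
def ray(c,px):
    u=cv2.undistortPoints(np.array([[px]],float),c["mtx"],c["distortion"])[0,0]
    T=c["camera_from_world"];R=T[:3,:3];o=-R.T@T[:3,3]
    return o,R.T@np.array([u[0],u[1],1])
def plane(c,px,z):
    o,d=ray(c,px); return o+d*(z-o[2])/d[2]
def tri(c1,p1,c2,p2):
    (o1,d1),(o2,d2)=ray(c1,p1),ray(c2,p2)
    t=np.linalg.lstsq(np.stack([d1,-d2],1),o2-o1,rcond=None)[0]
    a,b=o1+d1*t[0],o2+d2*t[1]; return (a+b)/2,np.linalg.norm(a-b)
def proj(c,P):
    T=c["camera_from_world"]
    return cv2.projectPoints(np.array(P,float).reshape(-1,3),cv2.Rodrigues(T[:3,:3])[0],T[:3,3],c["mtx"],c["distortion"])[0][:,0]
E
python3 - <<'E'
from h import *
d=pickle.load(open("cams.pkl","rb")); t,s=d["top"],d["side"]
hsv=cv2.cvtColor(t["frame"],cv2.COLOR_BGR2HSV)
m=cv2.inRange(hsv,(5,100,60),(22,255,255))
n,l,st,ce=cv2.connectedComponentsWithStats(m)
for i in range(1,n):
    if st[i,4]>60: print(st[i],ce[i].round(1))
a=cv2.resize(t["frame"][90:200,320:400],None,fx=5,fy=5,interpolation=cv2.INTER_CUBIC)
b=cv2.resize(s["frame"][160:270,322:422],None,fx=4,fy=5,interpolation=cv2.INTER_CUBIC)
cv2.imwrite("pics/crop1.png",np.hstack([a,b]))
# pan handle: reddish brown
m2=np.zeros_like(m); ys,xs=np.where(cv2.inRange(hsv[235:300,235:265],(0,80,40),(20,255,255))>0)
P=np.array([plane(t,(x+235,y+235),0.048)[:2] for x,y in zip(xs,ys)])
v=np.linalg.svd(P-P.mean(0))[2][0]; v*=np.sign(v[0]); q=(P-P.mean(0))@v
print("handle",len(P),P.mean(0),"ang",np.degrees(np.arctan2(v[1],v[0])),"far end",P.mean(0)+v*q.min(),"near",P.mean(0)+v*q.max())
c=cv2.resize(t["frame"][190:300,210:290],None,fx=5,fy=5,interpolation=cv2.INTER_CUBIC); cv2.imwrite("pics/crop2.png",c)
for nme,px,z in(("mat",(455,209.5),.003),("jar",(440,153),.03),("spool",(271,155),.04),("can",(193,215),.08),("pan",(245,225),.05)): print(nme,plane(t,px,z))
E
```

```text
[264 149  14  13 133] [270.5 155. ]
[573 172  19  17 231] [582.1 179.6]
[ 426  181   58   57 2584] [455.  209.4]
[598 181  19  18 235] [606.9 189.5]
[564 194  20  17 235] [573.8 201.9]
[119 204  18  17 223] [127.8 212.2]
[ 95 211  18  17 222] [103.2 219.5]
[581 227  19  18 236] [590.2 235.2]
[100 235  18  17 225] [108.8 243. ]
[   0  249   84   28 1000] [ 47. 256.]
[246 248  11  42 231] [251.3 268.4]
[131 251  18  17 230] [139.4 259.3]
[597 259  17  16 231] [604.8 266.7]
[570 262  17  15 234] [578.2 269.1]
[  0 271  13  72 509] [  4.  296.1]
[574 287  18  16 245] [582.2 294.8]
[129 298  13  30  67] [134.2 309.6]
[605 311  17  16 245] [613.  318.3]
handle 257 [0.42686423 0.27437424] ang 10.098895203274743 far end [0.37211934 0.26462377] near [0.48065022 0.28395391]
mat [ 0.58920156 -0.27223231  0.003     ]
jar [ 0.74021804 -0.22673902  0.03      ]
spool [0.72978962 0.23041805 0.04      ]
can [0.56363793 0.42212163 0.08      ]
pan [0.54014578 0.29345339 0.05      ]
```

View pics/crop1.png

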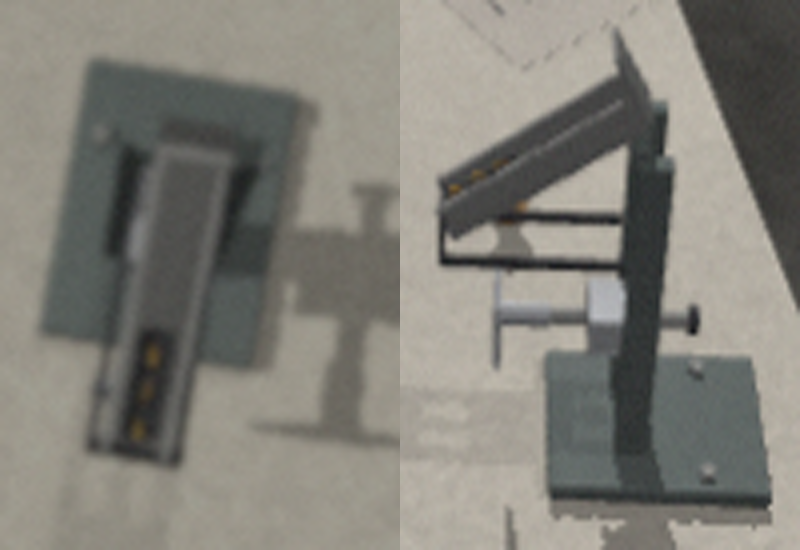

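Run:
```python
from h import *
d=pickle.load(open("cams.pkl","rb")); t,s=d["top"],d["side"]
T=lambda x,y:((x-2)/5+320,(y-2)/5+90)
S=lambda x,y:((x-400-1.5)/4+322,(y-2)/5+160)
B=[plane(t,T(*p),.012) for p in((90,60),(300,95),(262,368),(42,332))]
print(np.round(B,4)); A=lambda v:np.degrees(np.arctan2(v[1],v[0]))
print("ang base sides",A(B[0]-B[3]),A(B[1]-B[2]),"front+90",A(B[3]-B[2])-90,A(B[0]-B[1])-90)
g=[plane(t,T(*p),.172) for p in((88,450),(180,465))]; print("gate",g,np.linalg.norm(g[0]-g[1]),A(g[0]-g[1])-90)
a=np.radians((A(B[0]-B[3])+A(B[1]-B[2])+A(B[3]-B[2])-90+A(B[0]-B[1])-90)/4)
ux=np.array([np.cos(a),np.sin(a),0]);uy=np.array([-ux[1],ux[0],0])
L1=(g[0]+g[1])/2+ux*.005; L2=(B[2]+B[3])/2-ux*.075; print("ang",np.degrees(a),"lip gate",L1,"lip base",L2)
# side: gate left frame top, check projections
for n,p in(("base",L2),("gate",L1)):
  o=np.array([p[0],p[1],0])
  q=[o-ux*.005+uy*y+[0,0,.172] for y in(-.023,.023)]+[o+ux*k+uy*y+[0,0,z] for k in(.015,.045) for y in(-.025,.025) for z in(.068,.108)]
  pp=proj(s,q); print(n,np.round(np.c_[(pp[:,0]-322)*4+401.5,(pp[:,1]-160)*5+2]).tolist())
```

```text
[[ 0.8891  0.0504  0.012 ]
 [ 0.8694 -0.067   0.012 ]
 [ 0.7144 -0.0451  0.012 ]
 [ 0.7338  0.0762  0.012 ]]
ang base sides -9.440312968017327 -8.039258639778145 front+90 -9.089220485809548 -9.560370109217345
gate [array([0.64453336, 0.0556625 , 0.172     ]), array([0.63779513, 0.0128331 , 0.172     ])] 0.043356205209231356 -8.940890500174831
ang -9.032290550705593 lip gate [0.64610224 0.03346285 0.172     ] lip base [0.65005806 0.02732103 0.012     ]
base [[439.0, 230.0], [440.0, 179.0], [465.0, 375.0], [467.0, 322.0], [465.0, 318.0], [466.0, 266.0], [508.0, 376.0], [510.0, 323.0], [506.0, 319.0], [508.0, 266.0]]
gate [[432.0, 223.0], [433.0, 173.0], [459.0, 369.0], [460.0, 316.0], [459.0, 312.0], [460.0, 259.0], [501.0, 370.0], [503.0, 317.0], [499.0, 313.0], [501.0, 260.0]]
```

```bash
cat >> h.py <<'E'
from scipy.spatial.transform import Rotation as Ro
def quat(deg):  # tool down, pan yaw deg
    a=np.radians(deg);x=np.array([-np.sin(a),np.cos(a),0]);z=np.array([0,0,-1.]);return Ro.from_matrix(np.stack([x,np.cross(z,x),z],1)).as_quat()
def tcp(center,deg,under): # pan centre xy, yaw, underside height -> TCP
    a=np.radians(deg);return np.array([center[0]-.11*np.cos(a),center[1]-.11*np.sin(a),under+.019])
LIP=np.array([.649,.030]);DA=-9.0
UX=np.array([np.cos(np.radians(DA)),np.sin(np.radians(DA))])
MAT=np.array([.589,-.272])
def wristcam(imaging,s):
    r=imaging.read_camera("wrist");T=np.eye(4);T[:3,:3]=Ro.from_quat(s["tool_rot"]).as_matrix();T[:3,3]=s["tcp_pos"]
    r["camera_from_world"]=np.linalg.inv(T@r["mount"]);return r
E
python3 - <<'E'
from h import *
from rig import ctrl,fingers,solver,observe,imaging
C=(.5415,.294)
ctrl.move_pose(tcp(C,10.1,.12),quat(10.1))
s=observe();r=wristcam(imaging,s);pickle.dump(r,open("w1.pkl","wb"));cv2.imwrite("pics/w1.png",r["frame"])
print(s["clock"],s["tcp_pos"],s["joint_positions"])
P=[list(tcp(C,10.1,0)[:2])+[.048]]+[[C[0],C[1],.05]]
print(proj(r,P))
hsv=cv2.cvtColor(r["frame"],cv2.COLOR_BGR2HSV);m=cv2.inRange(hsv,(0,110,40),(20,255,255))
n,l,st,ce=cv2.connectedComponentsWithStats(m);print(st[st[:,4]>300])
E
```

```text
1.5083 [0.43302    0.27536732 0.13918163] [ 4.99816907e-01 -1.47856234e-01  1.56010975e+00  4.01958699e-04
  1.72902419e+00 -1.24752749e+00]
[[318.12040991 197.13732054]
 [318.06639494 299.11895143]]
[[     0      0    640    400 242832]
 [   532      0     75    188   6050]
 [   312    132     16    114   1679]
 [   567    229     34     29    777]
 [   126    273     33     60    666]
 [   489    273     24     60    472]
 [   295    343    318     22   2892]]
```

View pics/w1.png

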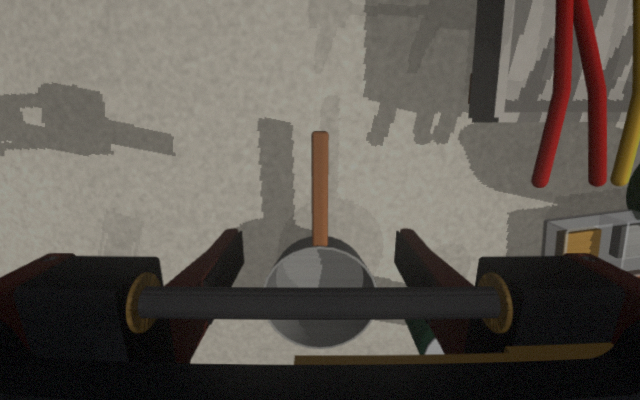

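Handle lies vertical at col 320 with its end at row 131 and the rim's near edge at row 238. That is a few pixels nearer the robot than predicted, so I refine it and grip.

Run:
```python
from h import *
from rig import ctrl,fingers,solver,observe,imaging
r=pickle.load(open("w1.pkl","rb"))
hsv=cv2.cvtColor(r["frame"],cv2.COLOR_BGR2HSV);ys,xs=np.where(cv2.inRange(hsv[125:250,300:340],(0,110,40),(20,255,255))>0)
P=np.array([plane(r,(x+300,y+125),.048)[:2] for x,y in zip(xs,ys)])
v=np.linalg.svd(P-P.mean(0))[2][0];v*=np.sign(v[0]);q=(P-P.mean(0))@v;a=np.degrees(np.arctan2(v[1],v[0]))
tip=P.mean(0)+v*np.percentile(q,0.5);print("ang",a,"tip",tip,"C from tip",tip+.174*v)
e=plane(r,(320,238),.05)[:2];l,rr=plane(r,(267,291),.05),plane(r,(375,291),.05);print("C rim",e+.062*v,(l+rr)/2,np.linalg.norm(l-rr))
C=tip+.174*v; C=(C+e+.062*v)/2; print(C)
if np.linalg.norm(C-[.5415,.294])<.015 and abs(a-10.1)<4:
    q4=quat(a); ctrl.move_l(tcp(C,a,.05),q4); print(ctrl.move_l(tcp(C,a,.0005),q4,.08,f_stop=8))
    print(fingers.grip(0.0,52)); s=observe();print(s["clock"],s["grip_width"],s["tcp_pos"],s["wrist_force"])
    ctrl.move_l(s["tcp_pos"]+[0,0,.055],None,.06);ctrl.hold(.3);s=observe();print(s["tcp_pos"],s["wrist_force"],s["moment"],s["grip_width"])
    w=wristcam(imaging,s);t=imaging.read_camera("side");pickle.dump((w,t,imaging.read_camera("top")),open("w2.pkl","wb"))
    A=t["frame"][120:280,200:440]
    cv2.imwrite("pics/w2.png",np.hstack([cv2.resize(w["frame"],(400,250)),cv2.resize(A,(375,250))]))
    print("angle",a)
```

```text
ang 10.03237753889583 tip [0.37261046 0.26568127] C from tip [0.5439499  0.29599288]
C rim [0.53448284 0.29459331] [0.53159937 0.29535308 0.05      ] 0.11292444766431546
[0.53921637 0.29529309]
False
False
4.2833 0.00040457227032222057 [0.4309211  0.27614849 0.01951373] [ 0.40935435  0.38304949 -0.28805763]
[0.43079982 0.27608192 0.07422747] [ 0.78250825 -1.28027032  0.64933901] [ 0.04104003  0.04451166 -0.06464498] 0.0009982240326228133
angle 10.03237753889583
```

View pics/w2.png

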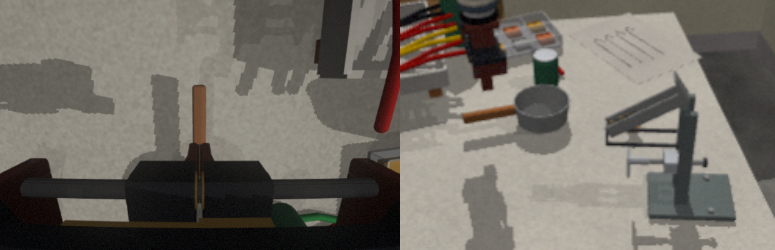

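The fingers closed to 0, so I missed the handle, and the pan did not move. I check why by triangulating the handle and the fingertips.

Run:
```python
from h import *
w,s,t=pickle.load(open("w2.pkl","rb"))
tc=np.array([.4308,.2761,.0742]); print("tcp proj side",proj(s,tc),"top",proj(t,tc))
C=np.array([.5415,.294]);a=np.radians(10);u=np.array([np.cos(a),np.sin(a)])
for z in(.028,.048): print("tip proj side",z,proj(s,[*(C-.174*u),z]),"w",proj(w,[*(C-.174*u),z]))
print("rim center side",proj(s,[*C,.05]),"w mount",w["mount"].round(3).tolist(), "cam z",(-w["camera_from_world"][:3,:3].T@w["camera_from_world"][:3,3]))
A=cv2.resize(s["frame"][150:210,225:325],None,fx=5,fy=5,interpolation=cv2.INTER_CUBIC)
B=cv2.resize(t["frame"][180:300,200:290],None,fx=3,fy=3,interpolation=cv2.INTER_CUBIC)
p=np.zeros((360,770,3),np.uint8);p[:300,:500]=A;p[:,500:]=B;cv2.imwrite("pics/c3.png",p)
```

```text
tcp proj side [[256.03383688 183.53573668]] top [[248.63888139 267.93214197]]
tip proj side 0.028 [[239.23376594 198.29422914]] w [[316.92960911 132.76254556]]
tip proj side 0.048 [[238.50562918 193.51241831]] w [[316.74220084 133.61445292]]
rim center side [[289.30065484 183.80491404]] w mount [[1.0, 0.001, -0.0, 0.0], [-0.001, 0.967, 0.253, -0.069], [0.001, -0.253, 0.967, -0.192], [0.0, 0.0, 0.0, 1.0]] cam z [0.36297826 0.26411857 0.26601665]
```

View pics/c3.png

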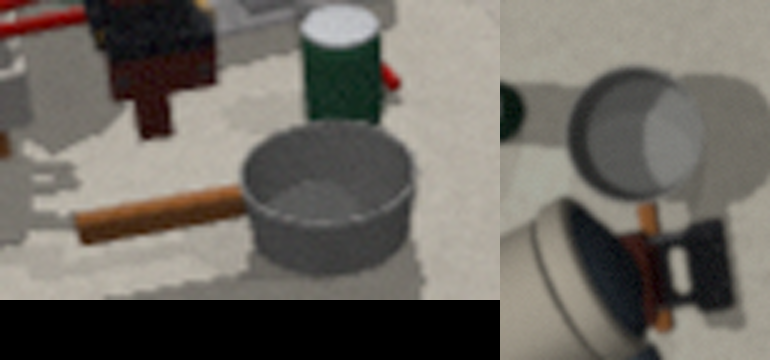

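Seen from the side, the fingertips (256,177) are about 6 px above the projected TCP (256,183.5). The pan is where I measured it, so the real TCP appears to be about 25 mm higher than reported. I feel for the bench with open fingers astride the handle.

Run:
```python
from h import *
from rig import ctrl,fingers,solver,observe,imaging
d=pickle.load(open("cams.pkl","rb"));print("start tcp proj side",proj(d["side"],[.19927,.56558,.19182]),"z+25",proj(d["side"],[.19927,.56558,.21682]))
fingers.grip(.06,10)
s=observe();p=s["tcp_pos"].copy();q=quat(10.03)
p[2]=.025;ctrl.move_l(p,q,.08,f_stop=6)
p[2]=-.035;print(ctrl.move_l(p,q,.025,f_stop=4))
s=observe();print(s["clock"],s["tcp_pos"],s["wrist_force"],s["joint_positions"])
t=imaging.read_camera("side")["frame"]
cv2.imwrite("pics/c4.png",np.hstack([cv2.resize(t[140:220,220:320],None,fx=4,fy=4),cv2.resize(d["side"]["frame"][60:140,140:240],None,fx=4,fy=4)]))
```

```text
start tcp proj side [[189.13074182 116.84746716]] z+25 [[187.8286618  110.57573702]]
True
9.5083 [ 0.43096989  0.27613169 -0.02932673] [-0.57455854 -0.77741028  3.77749556] [ 5.03383546e-01 -7.27028271e-02  1.79317434e+00 -4.65521839e-05
  1.42119219e+00 -1.24242536e+00]
```

View pics/c4.png

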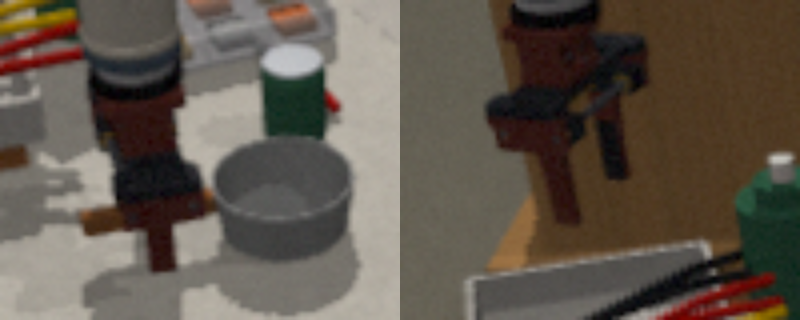

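The fingertips reach the bench at reported z = -0.029, and the start picture shows the same shift, so it is a constant offset (true z ≈ reported + 0.028). I apply it, re-derive the pan position and grip.

```bash
sed -i 's/under+.019\]/under+.019-.0285]/' h.py; sed -i 's/T\[:3,3\]=s\["tcp_pos"\]$/&/; s/T\[:3,3\]=s\["tcp_pos"\]/T[:3,3]=s["tcp_pos"]+np.array([0,0,.0285])/' h.py
python3 - <<'E'
from h import *
from rig import ctrl,fingers,solver,observe,imaging
r=pickle.load(open("w1.pkl","rb")); T=np.linalg.inv(r["camera_from_world"]);T[2,3]+=.0285;r["camera_from_world"]=np.linalg.inv(T)
u=np.array([np.cos(np.radians(10)),np.sin(np.radians(10))])
tip=plane(r,(320,131.5),.048)[:2];e=plane(r,(320,238),.05)[:2];l,rr=plane(r,(267,291),.05),plane(r,(375,291),.05)
print("C tip",tip+.174*u,"C rim",e+.062*u,(l+rr)/2,np.linalg.norm(l-rr))
C=(tip+.174*u+e+.062*u)/2
s=observe();p=tcp(C,10,.0);print(C,p,s["tcp_pos"])
ctrl.move_l([*s["tcp_pos"][:2],p[2]],quat(10),.05)
ctrl.move_l(p,quat(10),.05)
fingers.grip(0.0,52);s=observe();print(s["clock"],s["grip_width"],s["tcp_pos"],s["wrist_force"])
if s["grip_width"]>.01:
    ctrl.move_l(s["tcp_pos"]+[0,0,.055],quat(10),.06);ctrl.hold(.3);s=observe();print(s["tcp_pos"],s["wrist_force"],s["moment"],s["grip_width"])
    w=wristcam(imaging,s);t=imaging.read_camera("side");pickle.dump((w,t),open("w3.pkl","wb"))
    cv2.imwrite("pics/c5.png",np.hstack([cv2.resize(w["frame"],(400,250)),cv2.resize(t["frame"][120:220,220:370],(375,250))]))
    g=s["tcp_pos"][:2]+.11*u;print("pan center side proj level",proj(t,[*g,.105]),proj(t,[*g,.055]))
E
```

```text
C tip [0.5442402  0.29600378] C rim [0.54547691 0.2966519 ] [0.54848852 0.29861898 0.05      ] 0.12438057230282816
[0.54485856 0.29632784] [ 0.4365297   0.27722654 -0.0095    ] [ 0.43096672  0.27614579 -0.02933202]
11.1417 0.015840257619603712 [ 0.43653143  0.27723669 -0.00943953] [-0.57926902 -0.69648995  0.07654473]
[0.43639269 0.27714797 0.04526103] [ 0.87395174 -0.139276   -1.4991924 ] [-0.01979099  0.11650949  0.04378743] 0.015998744926073893
pan center side proj level [[289.4319426 169.8808022]] [[290.12907074 182.15437694]]
```

View pics/c5.png

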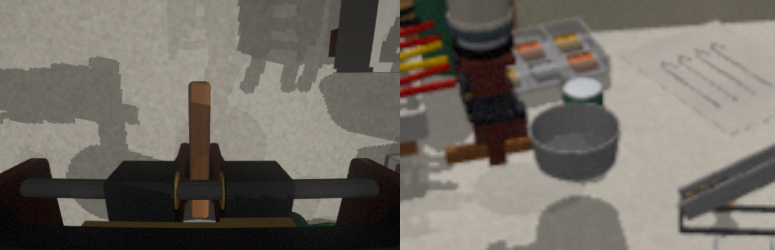

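The handle is gripped at 15.9 mm and the pan is level: side rim centre is (290,171) against (289,170) predicted. I carry it in front of the chute and feel for the paddle.

Run:
```python
from h import *
from rig import ctrl,fingers,solver,observe,imaging
q=quat(DA);U=.047
at=lambda k:tcp(LIP+UX*k,DA,U)
p=at(-.11);p[2]+=.004;ctrl.move_l(p,q,.13)
ctrl.move_l(at(-.065),q,.06);ctrl.hold(.2)
f0=observe()["wrist_force"]
hit=ctrl.move_l(at(.0),q,.02,f_stop=2.0)
s=observe();k=(s["tcp_pos"]-at(0))[:2]@UX;print(hit,s["clock"],"k",k,"df",s["wrist_force"]-f0,"face behind lip",k+.062)
w=imaging.read_camera("side");top=imaging.read_camera("top")
cv2.imwrite("pics/c6.png",np.hstack([cv2.resize(w["frame"][140:260,290:430],(400,343)),cv2.resize(top["frame"][120:240,300:440],(400,343))]))
```

```text
True 17.4917 k -0.023443744305683967 df [-2.34810305  0.99192028  0.5359158 ] face behind lip 0.03855625569431603
```

View pics/c6.png

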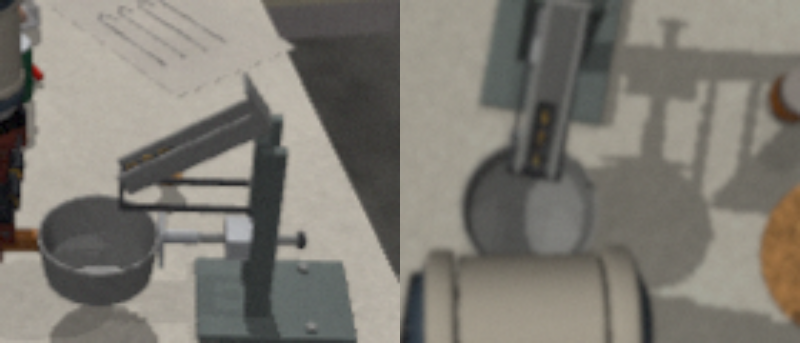

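Contact with the paddle is at 38.6 mm behind the lip, as the images suggested, with the rim touching it at (158,245) in the side crop. I push 14 mm.

Run:
```python
from h import *
from rig import ctrl,fingers,solver,observe,imaging
q=quat(DA);p=observe()["tcp_pos"];f0=observe()["wrist_force"]
print(ctrl.move_l(p+np.r_[UX*.014,0],q,.02,f_stop=10))
s=observe();print((s["tcp_pos"]-p)[:2]@UX,s["wrist_force"]-f0);ctrl.hold(2.0)
s=observe();print(s["clock"],s["tcp_pos"]-p,s["wrist_force"]-f0,s["moment"],s["grip_width"])
w=imaging.read_camera("side");top=imaging.read_camera("top")
cv2.imwrite("pics/c7.png",np.hstack([cv2.resize(w["frame"][140:260,290:430],(400,343)),cv2.resize(top["frame"][120:240,300:440],(400,343))]))
```

```text
False
0.013080657281329807 [-4.68885225 -0.45994322 -3.26998025]
20.4333 [ 0.01230293 -0.00186021 -0.00155402] [-3.84339406  0.53529972 -4.23731975] [0.38666668 1.40865294 0.10421098] 0.016098618268317336
```

View pics/c7.png

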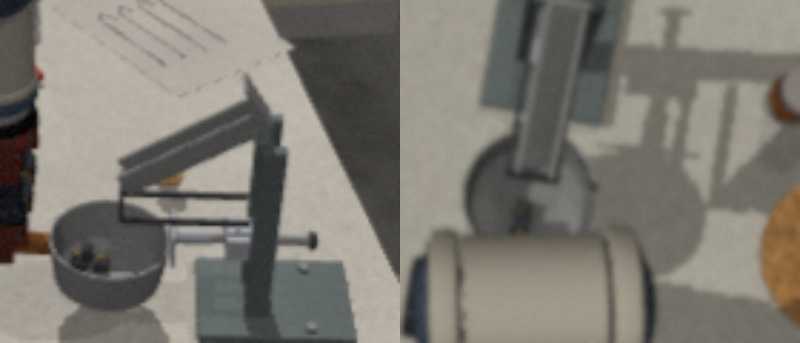

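The chute is empty and the dark sinkers lie in the pan at about (90,255) in the side crop. I back out gently and carry the pan to above the mat.

Run:
```python
from h import *
from rig import ctrl,fingers,solver,observe,imaging
q=quat(DA);p=observe()["tcp_pos"]
ctrl.move_l(p-np.r_[UX*.02,0],q,.02);ctrl.move_l(p-np.r_[UX*.12,-.005],q,.08)
ctrl.move_l(tcp(MAT,-22,.04),quat(-22),.11);ctrl.hold(.5)
s=observe();print(s["clock"],s["tcp_pos"],s["wrist_force"],s["moment"],s["grip_width"])
w=imaging.read_camera("side");t=imaging.read_camera("top");pickle.dump((w,t),open("w4.pkl","wb"))
print("side proj rim c",proj(w,[*MAT,.09]),"rim front/back",proj(w,[[MAT[0]+.062*np.cos(-.384),MAT[1]+.062*np.sin(-.384),.09],[MAT[0]-.062*np.cos(-.384),MAT[1]-.062*np.sin(-.384),.09]]))
print("top",proj(t,[*MAT,.09]),proj(t,[*MAT,.003]))
cv2.imwrite("pics/c8.png",np.hstack([cv2.resize(w["frame"][240:380,260:400],(400,400)),cv2.resize(t["frame"][130:270,385:525],(400,400))]))
```

```text
26.6167 [ 0.48699101 -0.23078167  0.03049204] [ 0.64633631  0.36295883 -2.29939072] [ 0.07338546  0.25271494 -0.03668838] 0.015665195454176217
side proj rim c [[326.3039248  309.67556233]] rim front/back [[352.83090893 315.32577186]
 [300.47874905 304.13483331]]
top [[466.5168599  207.19463911]] [[454.91648959 209.57280587]]
```

View pics/c8.png

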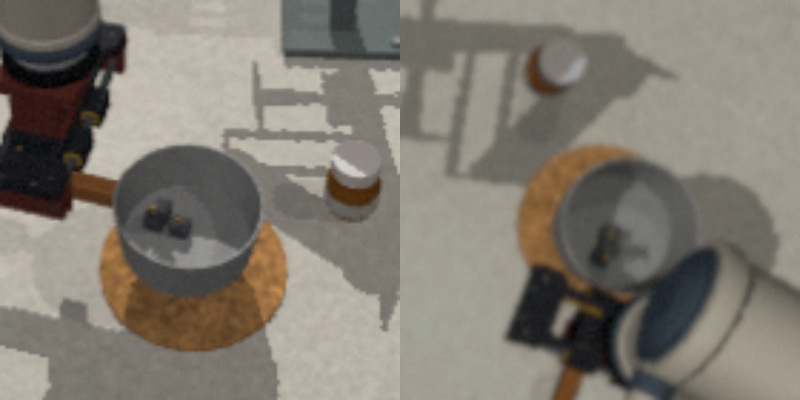

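Over the mat the sinker clump is in the pan at (165,217) in the side crop. The wrist weight rose by 0.80 N, about three sinkers. The rim centre sits about 10 mm low, so the pan has sagged slightly nose-down. I lower it softly and let the contact level it.

Run:
```python
from h import *
from rig import ctrl,fingers,solver,observe,imaging
q=quat(-22);f=lambda:observe()["wrist_force"].round(2)
f0=f();print(ctrl.move_l(tcp(MAT,-22,.0),q,.025,f_stop=2.0));s=observe();print("touch under",s["tcp_pos"][2]+.0095,s["wrist_force"]-f0)
if s["tcp_pos"][2]+.0095>.0045:
    print(ctrl.move_l([*s["tcp_pos"][:2],tcp(MAT,-22,.0035)[2]],q,.015,f_stop=12))
ctrl.hold(.2);s=observe();print(s["clock"],"under",s["tcp_pos"][2]+.0095,s["wrist_force"]-f0,s["moment"])
w=imaging.read_camera("side");t=imaging.read_camera("top");pickle.dump((w,t),open("w5.pkl","wb"))
cv2.imwrite("pics/c9.png",np.hstack([cv2.resize(w["frame"][240:380,260:400],(400,400)),cv2.resize(t["frame"][130:270,385:525],(400,400))]))
print("rim c side",(proj(w,[*MAT,.053])-[[260,240]])*2.857,"top",(proj(t,[*MAT,.053])-[[385,130]])*2.857+[[400,0]])
```

```text
True
touch under 0.006573967872307551 [0.73959211 0.98570147 4.87550887]
False
28.4083 under 0.003742568246354631 [-3.04447938  2.39742623  7.62783149] [-0.05226308 -0.14692504  0.02302388]
rim c side [[189.1232793 227.1854784]] top [[618.10611047 223.57680216]]
```

Run:
```python
from h import *
from rig import ctrl,fingers,solver,observe,imaging
fingers.grip(.045,10);ctrl.hold(.2)
p=observe()["tcp_pos"];q=quat(-22)
ctrl.move_l(p+[0,0,.12],q,.08)
u=np.array([np.cos(np.radians(22)),-np.sin(np.radians(22)),0])
ctrl.move_l(p+[0,0,.14]-u*.1,q,.15);ctrl.hold(.2)
s=observe();print(s["clock"],s["wrist_force"])
w=imaging.read_camera("side");t=imaging.read_camera("top");pickle.dump((w,t),open("w6.pkl","wb"))
cv2.imwrite("pics/c10.png",np.hstack([cv2.resize(w["frame"][240:380,260:400],(400,400),interpolation=cv2.INTER_CUBIC),cv2.resize(t["frame"][130:270,385:525],(400,400),interpolation=cv2.INTER_CUBIC)]))
```

```text
32.0417 [-0.04482451  0.49315217 -0.44055667]
```

View pics/c10.png

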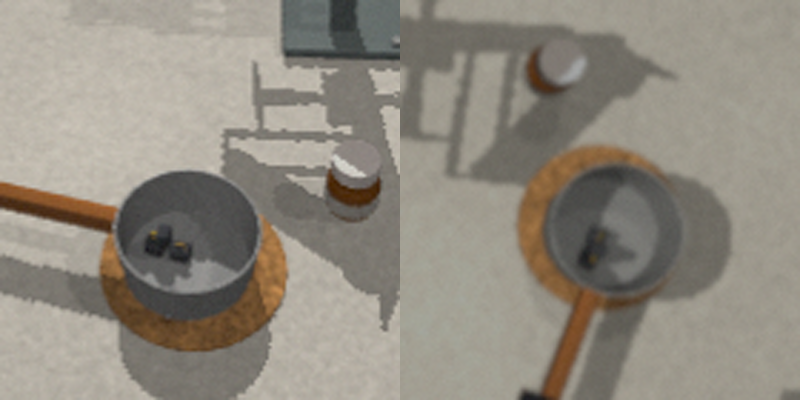

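Pan is upright on the mat: rim centre in top (615,229) against (618,224) predicted, about 4 mm. My last view counts the sinkers close up and checks the ground near the chute.

Run:
```python
from h import *
w,t=pickle.load(open("w6.pkl","rb"));d=pickle.load(open("cams.pkl","rb"))
f=lambda i,y,x,h,ww:cv2.resize(i["frame"][y:y+h,x:x+ww],(400,300),interpolation=cv2.INTER_CUBIC)
cv2.imwrite("pics/c11.png",np.vstack([np.hstack([f(w,310,300,30,40),f(t,195,440,30,40)]),np.hstack([f(w,150,280,120,160),f(t,90,300,120,160)])]))
df=cv2.absdiff(t["frame"],d["top"]["frame"]).max(2)
for n,(x,y) in dict(jar=(440,153),spool=(271,155),can=(192,215)).items(): print(n,df[y-14:y+14,x-14:x+14].max())
```

```text
jar 11
spool 11
can 17
```

Run:
```python
from h import *
w,t=pickle.load(open("w6.pkl","rb"));d=pickle.load(open("cams.pkl","rb"))
for n,i,(x,y,W,H) in(("side",w,(300,310,40,30)),("top",t,(440,195,40,30))):
    c=cv2.resize(i["frame"][y:y+H,x:x+W],None,fx=4,fy=4,interpolation=cv2.INTER_CUBIC);h=cv2.cvtColor(c,cv2.COLOR_BGR2HSV)
    m=cv2.inRange(h,(10,110,70),(35,255,255));k=cv2.connectedComponentsWithStats(m);print(n,"yellow",k[2][1:,4]/16,k[3][1:].round(0).tolist())
    g=cv2.cvtColor(i["frame"][y:y+H,x:x+W],cv2.COLOR_BGR2GRAY);print("dark px",[(v,int((g<v).sum())) for v in(40,50,60)])
for n,i in(("side",w),("top",t)):
    df=cv2.absdiff(i["frame"],d[n]["frame"]).max(2);k=cv2.connectedComponentsWithStats((df>35).astype(np.uint8))
    print(n,[(*map(int,a),) for a in k[2][1:] if a[4]>8])
# 18x16 mm in each view at mat
for n,i in(("side",w),("top",t)):
    P=proj(i,[[.57,-.26,.02],[.588,-.26,.02],[.57,-.244,.02],[.57,-.26,.008]]);print(n,(P[1:]-P[0]).round(1).tolist())
```

```text
side yellow [ 1.375   3.0625  1.9375 31.8125] [[1.0, 14.0], [54.0, 47.0], [92.0, 62.0], [6.0, 101.0]]
dark px [(40, 36), (50, 73), (60, 109)]
top yellow [1.5   0.875] [[2.0, 2.0], [50.0, 102.0]]
dark px [(40, 10), (50, 30), (60, 77)]
side [(142, 0, 111, 172, 6285), (68, 15, 75, 40, 707), (117, 20, 7, 4, 15), (28, 45, 134, 45, 970), (18, 58, 14, 6, 42), (13, 61, 137, 73, 3672), (0, 62, 14, 6, 51), (10, 114, 11, 5, 32), (26, 117, 18, 12, 34), (16, 121, 26, 48, 468), (0, 123, 4, 5, 16), (92, 141, 69, 74, 2663), (199, 159, 111, 123, 5355), (219, 177, 8, 5, 32), (39, 201, 9, 8, 35), (10, 206, 11, 22, 106), (71, 206, 130, 194, 7226), (29, 209, 14, 23, 85), (40, 237, 7, 11, 38), (120, 253, 37, 62, 965), (0, 283, 73, 117, 4380), (69, 283, 8, 9, 46), (256, 300, 99, 82, 4589), (22, 359, 46, 41, 607), (240, 380, 12, 20, 191)]
top [(345, 156, 8, 21, 78), (435, 188, 49, 84, 2156), (475, 192, 25, 43, 530), (223, 202, 71, 90, 3514), (417, 231, 158, 114, 5721), (579, 288, 12, 14, 134), (614, 321, 7, 5, 17), (513, 337, 63, 59, 457), (589, 336, 51, 46, 922), (251, 339, 199, 52, 5401), (511, 350, 6, 5, 11), (518, 354, 10, 6, 15), (203, 357, 3, 7, 14), (444, 363, 13, 13, 104), (58, 369, 22, 20, 172), (436, 368, 18, 19, 151), (449, 369, 62, 31, 1145), (334, 381, 80, 19, 778), (75, 386, 46, 14, 309), (40, 390, 29, 10, 167), (291, 393, 19, 7, 83)]
side [[7.4, -0.8], [-0.8, -5.4], [0.0, 3.0]]
top [[-0.2, -6.7], [-6.0, -0.1], [-1.5, 0.2]]
```

The count is not certain from the far views (two yellow eyes are distinct), so I take one numeric look with the wrist camera from above the pan.

Run:
```python
from h import *
from rig import ctrl,fingers,solver,observe,imaging
u=np.array([np.cos(np.radians(22)),-np.sin(np.radians(22))]);q=quat(-22)
ctrl.move_l([*(MAT+u*.03),.135],q,.15);ctrl.hold(.2)
s=observe();r=wristcam(imaging,s);pickle.dump(r,open("w7.pkl","wb"));cv2.imwrite("pics/w7.png",r["frame"])
c=proj(r,[*MAT,.013])[0];print(s["clock"],c,proj(r,[[*(MAT-u*.018),.013]]))
g=cv2.cvtColor(r["frame"],cv2.COLOR_BGR2GRAY);h=cv2.cvtColor(r["frame"],cv2.COLOR_BGR2HSV)
x0,y0=int(c[0])-58,int(c[1])-62
G=g[y0:y0+124:2,x0:x0+116];H=h[y0:y0+124:2,x0:x0+116]
for a,b in zip(G,H):
    print("".join("Y" if (10<hh[0]<35 and hh[1]>100 and v>50) else " .:-=+*#%@"[9-min(9,int(v)//20)] for v,hh in zip(a,b)))
```

```text
34.0917 [318.9201918 158.7666606] [[318.93271315 142.59738648]]
++++++++++++++++++++*YYYYYYYYYYYYYYYYY==--------===-===++++++++++=======------==YYYYYYYYYYYYYYYYYY=---::::::::::::::
+=++++++++=++++++*YYYYYYYYYYYYYYY=-=----==++*****#*#####################***++==----===YYYYYYYYYYYYYYY==--:::::::::::
+=+=++===+++++*YYYYYYYYYYYY*+===--===++**##########################%###########*++===----==YYYYYYYYYYYYY=--::::::::.
=++=+=+==++++YYYYYYYYYYYY+=---==+***################################################**++==--==YYYYYYYYYYYYY=-:::::.:
+++++=+=++YYYYYYYYYYY*+=--==+***#########################################################*+==---=YYYYYYYYYYYY=-:...:
+++++++**YYYYYYYYY*+=--==+*****#*###########################################################*+=----=YYYYYYYYYYY-::::
+++++*YYYYYYYYY*+==-==+********#################********++++*++*+******########################*+==----YYYYYYYYYY-::
++++*YYYYYYY**==--=+***#******############***+++++++*********+**++++++++++**######################*+=----YYYYYYYYYY-
++*YYYYYYYY*==--=+************#######***++++++++++++*+*****++*++++*+++++++++++++**##################
[... 5517 characters left out ...]
===+YYYYY+==--======++=+++++++++++++++++++++++++++++++++*********#****************##******#***##******+=====YYYYY==
======+YYYYY+==--==+=+=+++=++++++++++++++++++++++++++++++++******#*****#*******#**************#****#*+====YYYYYY====
========+YYYYY+==--==+++++++++++++++++++++++++++++++++++*+**+**********************#**#************+==--YYYYYYY--===
=========++YYYYY+==--===++++++++++++++++++++++++++++++++++++++*+***+*****************#**********+==-==YYYYYY=--=====
============+*YYYY+=====-==++++++++++++++++++++++++++++++++++*+******************************+===-=YYYYYY=-::-======
===============+YYYYYY++==-===+++++++++++++++++++++++++++++++*+*+************************+======YYYYYYY--::---======
```

Run:
```python
from h import *
r=pickle.load(open("w7.pkl","rb"));c=proj(r,[*MAT,.013])[0]
g=cv2.cvtColor(r["frame"],cv2.COLOR_BGR2GRAY);x0,y0=int(c[0])-58,int(c[1])-62
for a in g[y0+22:y0+70,x0+50:x0+76]: print(" ".join("%2d"%min(99,v) for v in a))
P=proj(r,[[*MAT,.013],[MAT[0]+.0185,MAT[1]-.0075,.013],[MAT[0],MAT[1],.025]]);print(P-P[0])
w,t=pickle.load(open("w6.pkl","rb"));g=cv2.cvtColor(w["frame"],cv2.COLOR_BGR2GRAY)
print();[print(" ".join("%2d"%min(99,v) for v in a)) for a in g[315:336,308:330]]
```

```text
87 80 79 82 78 80 76 79 79 78 77 80 80 79 77 77 79 80 84 84 87 85 88 88 88 88
86 82 81 79 79 75 80 77 79 81 78 80 80 80 77 77 80 77 80 83 86 87 87 85 89 88
84 81 78 75 79 78 75 79 78 77 80 79 77 77 78 78 78 80 77 80 85 85 87 89 89 90
87 85 81 80 80 78 77 74 68 62 61 65 68 61 65 67 73 74 74 72 77 82 87 87 87 86
87 84 81 77 78 80 66 47 46 43 43 48 49 43 45 43 48 48 46 49 67 84 88 86 89 88
87 87 88 82 80 75 54 44 42 42 37 38 39 45 45 43 40 44 42 44 47 76 88 88 86 88
90 88 84 79 76 69 49 46 42 43 47 42 44 41 45 38 41 46 44 43 47 69 85 89 90 90
88 83 79 80 80 59 44 38 42 45 42 44 40 45 43 43 43 39 44 44 41 55 80 87 90 89
87 87 81 83 78 55 41 42 41 42 43 43 49 44 45 45 46 43 44 43 43 56 80 88 91 90
85 85 81 78 75 57 44 39 42 42 41 47 49 69 56 45 44 44 44 45 41 57 82 86 85 87
87 84 81 80 75 55 45 41 41 48 41 44 63 99 82 53 43 43 45 39 41 65 80 89 85 89
89 87 87 82 75 54 43 43 45 41 43 44 62 99 86 50 43 39 44 43 44 66 82 89 86 87
89 90 89 85 81 59 43 40 40 42 38 43 64 99 84 53 42 45 41 40 42 66 86 89 93 89
89 87 87 90 83 59 39 38 35 41 39 43 63 99 77 45 43 41 37 41 42 66 84 87 92 88
89 88 88
[... 3436 characters left out ...]
3 31 29 48 65 86 98 98 82 64 70 80 93 91
81 80 63 35 44 39 44 38 27 32 43 48 55 52 49 57 62 66 52 75 95 92
78 80 60 22 36 33 41 38 38 41 60 53 57 55 47 50 64 62 42 77 92 91
80 83 66 53 38 34 39 27 35 58 69 56 46 48 49 45 55 55 46 75 91 91
79 79 80 76 65 57 49 39 47 69 76 53 37 44 42 44 42 43 48 79 92 94
85 84 80 83 87 83 79 73 80 83 76 60 43 34 32 31 34 36 66 99 99 92
92 91 93 89 93 90 92 92 90 86 84 81 72 60 57 45 43 54 77 99 99 99
91 91 90 91 92 93 94 88 90 93 92 92 94 85 84 79 68 76 89 99 99 99
94 93 91 92 92 94 91 92 89 91 92 93 91 93 94 90 92 88 99 99 99 99
96 89 92 91 96 92 93 87 92 91 96 94 92 88 90 92 90 91 99 99 99 99
99 96 90 99 99 99 91 90 91 92 92 93 90 95 93 91 89 93 99 99 99 99
```

The wrist view shows a sinker row of about 40 px at 0.875 px/mm, or 46 mm. It is split by edges into three faces (12 + 12 + 18 mm), and two sinkers could span at most 36 mm. With the weight gain and the absence of strays in the difference images, that confirms three.

Run:
```python
from rig import ctrl,observe
p=observe()["tcp_pos"];ctrl.move_l(p+[0,0,.08],None,.12);print(ctrl.job_done(),observe()["clock"])
```

```text
the job is handed in; nothing more can be done
the job is handed in; nothing more can be done
```

I handed the job in at about 35 s of robot time. The pan is standing upright and released on the cork mat with the sinkers in it.

- **Grasp:** The first grasp closed on nothing, because the real fingertips are about 28 mm higher than the reported TCP. I found this by touching the bench, corrected for it, and gripped the handle at 16 mm with 52 N.
- **Dispensing:** The pan's rim met the paddle 38.6 mm behind the lip, and I pushed in about 13 mm with a peak near 7 N. I held it for 2 s, and the pictures then showed the chute empty.
- **Setting down:** The pan had sagged by about 3 mm when it touched the mat, and pressing softly levelled it before I let go.
- **Last checks:** The pan is upright, about 4 mm off the mat's centre by my estimate. The jar, spool and can look unchanged, and the difference image shows nothing on the bench near the chute.
- **Sinker count:** I never saw three sinkers separately. Only two wire eyes were distinct, and I had used all 12 picture views. Three is inferred from the 46 mm row of three faces, the gain of about 0.8 N (three should give 0.88 N, with drift of a few tenths) and the empty chute.

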